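# Tip the tube rack and seat it in the reader

### The job

The empty orange tube rack is standing on end: tip it over with a push high on its side so that it comes down with its holes facing up. Then slide it straight on, the way it fell, along the bench into the reader's loading bay until the blue carriage is fully home, and hold it pressed against the end of its travel for about half a second with a firm but gentle push of 10 to 15 newtons at the stop; never push the rack or load the bay with more than 25. Leave everything else on the bench where it is.

Things in the scene. Friction and masses are not known exactly. Their poses are not given: they have to be found in the camera images.
- rack: Orange tube rack, solid block 88 x 96 x 140 mm (own x, y, z), 0.3-0.6 kg, too thick to grasp: push it. Starts standing on an 88 x 96 end; origin: centre of that end, z along the 140 mm (up at start). Holes side = -x, plain bottom = +x. Lying holes up: 88 mm tall, own x points down, origin = centre of its rear end, 44 mm up. Table friction about 1.5-5 N.
- rack_push (a point): Point on the rack's holes side (-x side, 15 round holes), on its middle line, 118 mm from the end it stands on. Pushed here towards the rack's own +x it tips over its bottom edge and falls holes up; it passes balance when tilted about 32 degrees. A push lower than about 80 mm may only slide it.
- dock: Fixed loading bay of a small white-green tube reader. Origin: on the table, on the bay's centre line, under where the lying rack's rear end is when fully home; +x = slide-in direction, z up. Rack home fills x 0 to 140 mm. It slides on the table itself. Housing behind (200 mm wide, 145 tall) starts at x = 158 mm. The rear end of the rack at home is open from above and behind.
- bay_mouth (a point): On the table at the middle of the bay's mouth, at dock x = -30 mm. Two slippery aluminium rails (friction about 0.15) 45 mm high, 10 thick: inner faces at dock y = +-53 mm from x = 35 to 150 mm (5 mm clear each side of the rack), flaring out to y = +-79 mm at the mouth (outer tips at x = -32, y = +-89).
- carriage (a joint): Blue plate across the bay (86 mm wide, 5 to 65 mm above the table), pushed in along dock +x by the rack's front end. 0 = out (face at dock x = 110 mm), 0.030 m = fully home on a rigid stop (face at 140 mm). Starts at 0 to 0.012, moves at 3.5 N (plus the rack's friction) and stays where left.
- tubes: Bystander, leave alone: white tube rack full of purple-capped tubes, 120x100x72 mm; origin at the centre of its underside.
- bottle: Bystander, leave alone: amber reagent bottle, diameter 66 and height 130 mm; origin at the centre of its underside.
- tipbox: Bystander, leave alone: blue pipette-tip box with clear lid, 120x80x65 mm; origin at the centre of its underside.
- beaker: Bystander, leave alone: glass beaker, diameter 72 and height 90 mm; origin at the centre of its underside.
- jar: Bystander, leave alone: white jar with blue cap, diameter 54 and height 70 mm; origin at the centre of its underside.
- carton: Bystander, leave alone: small white carton with a green band, 90x60x70 mm; origin at the centre of its underside.
Things that resemble listed ones, but are neither listed nor needed, are in the scene too. What is shaped like the rack but turquoise is not meant.

How it is judged:
By the outcome, as a careful person would: the job done as asked, in the order asked, and still so for the second after the job is handed in, with the robot touching nothing.
It also fails if it takes over 72 s, if anything falls off the work surface, if the arm or the gripper's body presses on something with over 40 N, if the wrist force passes 120 N, or if a joint passes its speed limit or range.

### The arm

A 6-joint arm with a two-finger parallel gripper is mounted at the origin on the work surface. World frame = base frame: x ahead of the robot, y to its left, z up, the work surface at z = 0. Lengths are in m, angles in degrees, forces in N, time in s.
With the tool pointing down it reaches from about 0.25 to 0.725 m from the base axis. Payload 9.7 kg.
Tool frame: the origin (TCP) lies midway between the tips of the shut fingers; the grasp point (between the pads) lies 19 mm behind it; z points along the fingers, y is the direction in which the jaws open and shut (so a half turn about z gives the same grasp; the last joint's range is limited). The gripper opens to 85 mm and grips with 20 to 120 N. Pads are 22 mm wide; open, the fingers measure 114 mm over their backs; the gripper's body (76 mm by 85 mm) begins 54 mm behind the grasp point. The pads swing forward as they close: fully open they stand 13 mm farther back than shut.
Start: joints at [-75.115, 4.979, 10.078, 95.1, 0, 90], TCP at [0.141, -0.532, 0.231] pointing down, gripper open.
Joint ranges: [-179.16, 179.16], [-48.56, 103.87], [-65.8, 70.77], [-126.05, 130.52], [-82.76, 87.17], [-180, 180]. Speed limits (degrees/s): [127.2, 127.2, 147.25, 180, 180, 180].

### API

Orientations are given as [roll, pitch, yaw] about the fixed x, y, z axes, in that order (R = Rz(yaw) Ry(pitch) Rx(roll)).
In Python, from workcell import bot, camera, recognise gives the robot as it stands. The module is installed in compiled form; this text tells all that it offers.
- The arm moves only by the tool apply_moves, never from a script. Its argument "targets" is one flat list of numbers, 7 for each row, row after row: the shift along the world's x, y, z in units of 30 mm (1.0 is 30 mm), then the turn, a rotation vector about the world's x, y, z in units of 6 degrees (1.0 is 6 degrees), then the opening, from 0 (shut) to 1 (fully open). A call has 1 to 5 rows; each row is the pose to reach, as a shift and turn from the pose commanded when the call began; what a row does not reach only later rows make up. A row lasts 1/10 s, in which the tool goes at most 50 mm and 8.59 degrees, less where a joint would pass 70% of its speed; a pose out of reach is approached as far as the arm can. A call with a gripper value outside its range is refused whole. The fingers move at their own pace and stop on an object; "newtons" is the grip in N (left out, the last holds). Time passes only in rows, so rows that repeat a pose let the fingers close. It gives the time, the measured TCP pose, the force and the opening at its end, in the units of the state.
- bot.get_obs(): the state, without advancing time (a new reading comes with each control period).
- camera(name): name is "side" or "top"; returns a dict with "img" (400x640x3 uint8, red, green, blue), "intrinsics" (3x3 intrinsics, pixels), "k1" (the pictures are not rectified: a ray, as slopes to the right and down, at radius r is drawn at 1 + k1 r^2 times it, then the intrinsics apply), "origin" and "rotation" of the camera in the world. Camera axes: x right, y up, looking along -z (the intrinsics and any distortion apply to the point x, -y, -z); pixel columns grow to the right and rows downward; lengths in m; the calibration is good to about 2 mm. A picture is of the moment at which its call begins. There is no depth.
- bot.job_done(): hands the job in, once; it reports no verdict.
Trained networks look in the newest picture that a camera, given by its name, has taken for a name from the list of things; names that differ only in an ending like _2 or _b are one class to them, and where a whole thing is asked for, a point or a joint stands for the part that bears it (a point fixed in the world has none). Each returns a list of dicts, best first, with "conf" (0 to 1); they miss things now and then, are a little off and sometimes report something else, mostly with a low value. They report only what shows in the picture. A call takes as long as a camera call. They do not tell look-alikes from the thing itself.
- recognise(query, camera): "box" ([left, top, right, bottom] in pixels, round what is visible of it).
The state is a dict: "time": time; "q": joint angles; "qd": joint speeds; "joint_efforts": joint torques, N m; "ee_pos": TCP position; "tcp_rot": TCP orientation; "wrist_force": force on the tool from outside, world axes, zero at the start; "torque": the same for the moment, N m; "opening": finger opening in m.
Only numpy, scipy, OpenCV 4.12 (cv2) and the standard library are available. Lean on these libraries where they do the work, as an engineer would, in place of code of your own. Each camera call takes 0.05 s, during which the arm holds its last target.

## Working session

There is one attempt and no reset: what is moved stays moved. The work goes in short steps, Python scripts to look and compute and a tool call to move; the robot and the scene stay as the last step left them, time stands still between calls to the robot, and variables do not carry over. Pictures are saved under pics/ and viewed, and the job is handed in when it is done.

Besides the shell and the picture viewer there is one more tool, called after "Call:" as name(argument=value, ...) on one line, values as JSON. apply_moves: Moves the arm, as the interface text tells. Its arguments: {"type":"object","properties":{"targets":{"type":"array"},"newtons":{"type":"number"}},"required":["targets"]}

```bash
mkdir -p pics; cat > h.py <<'E'
import numpy as np, cv2
from workcell import bot, camera, recognise
def snap(n,f):
    c=camera(n); cv2.imwrite('pics/'+f,c['img'][:,:,::-1]); return c
def ray(c,u,v):
    K=np.array(c['intrinsics']);d=np.array([(u-K[0,2])/K[0,0],(v-K[1,2])/K[1,1]]);s=d.copy()
    for _ in range(30): s=d/(1+c['k1']*(s@s))
    return np.array(c['origin']),np.array(c['rotation'])@np.array([s[0],-s[1],-1])
def at(c,u,v,z):
    o,d=ray(c,u,v); return o+d*(z-o[2])/d[2]
def proj(c,p):
    K=np.array(c['intrinsics']);q=np.array(c['rotation']).T@(np.array(p)-np.array(c['origin']))
    s=np.array([q[0],-q[1]])/-q[2]; s=s*(1+c['k1']*(s@s)); return K[0,0]*s[0]+K[0,2],K[1,1]*s[1]+K[1,2]
E
python3 - <<'E'
from h import *
for n in('side','top'):
    c=snap(n,n+'0.png');print(n,np.round(c['origin'],3),np.round(c['rotation'],3).tolist(),np.array(c['intrinsics']).tolist(),c['k1'])
    for q in('rack','dock','carriage','tubes','bottle','tipbox','beaker','jar','carton'):
        print(q,[(np.round(r['box']).astype(int).tolist(),round(r['conf'],2)) for r in recognise(q,n)[:3]])
print(bot.get_obs())
E
```

```text
side [ 0.241 -0.753  0.575] [57.264, -0.889, -23.231] [[368.40535937157017, 0.0, 324.8639298812256], [0.0, 368.40535937157017, 198.344310609945], [0.0, 0.0, 1.0]] -0.01653437742764343
rack [([336, 198, 393, 281], 0.72), ([237, 193, 301, 275], 0.57)]
dock [([257, 113, 348, 201], 0.57), ([222, 153, 256, 192], 0.28)]
carriage [([283, 159, 313, 181], 0.77)]
tubes [([220, 152, 258, 195], 0.63)]
bottle [([335, 131, 358, 173], 0.67), ([334, 199, 394, 277], 0.67)]
tipbox [([361, 310, 449, 386], 0.96)]
beaker [([234, 169, 261, 207], 0.79)]
jar [([362, 161, 379, 188], 0.63)]
carton [([234, 284, 283, 335], 0.74)]
top [ 0.277 -0.078  1.314] [12.378, -0.183, -86.279] [[488.6512685160207, 0.0, 328.7758345166455], [0.0, 488.6512685160207, 193.30604905192683], [0.0, 0.0, 1.0]] -0.0004569708026313771
rack [([364, 164, 412, 215], 0.87), ([322, 230, 375, 283], 0.86)]
dock [([145, 129, 297, 221], 0.74), ([271, 106, 288, 133], 0.69), ([364, 163, 410, 216], 0.4)]
carriage [([220, 162, 241, 198], 0.75)]
tubes [([176, 221, 232, 270], 0.65)]
bottle [([222, 108, 247, 136], 0.66), ([270, 104, 290, 131], 0.38)]
tipbox [([454, 192, 492, 240], 0.74)]
beaker [([243, 235, 273, 262], 0.92)]
jar [([271, 104, 291, 130], 0.65)]
carton [([391, 271, 429, 311], 0.6)]
{'time': 1.0, 'q': array([-7.51156579e+01,  4.97713163e+00,  1.00780568e+01,  9.51006888e+01,
       -1.22525930e-03,  9.00004670e+01]), 'qd': array([-0.02897197, -0.11477087,  0.01649534,  0.05596814, -0.07395394,
        0.04899476]), 'joint_efforts': array([ 1.38090698e-03, -5.20111012e+01,  4.64864373e+01,  1.89317463e-03,
        7.16715135e-05, -1.40084543e-05]), 'ee_pos': array([ 0.14126792, -0.53153211,  0.23129971]), 'tcp_rot': array([1.79999764e+02, 1.22525737e-03, 1.48838751e+01]), 'wrist_force': array([-0.25300365, -0.04453617, -0.54610409]), 'torque': array([-0.03444692, -0.02366471,  0.00552986]), 'opening': 0.08523734777630465}
```

View pics/side0.png

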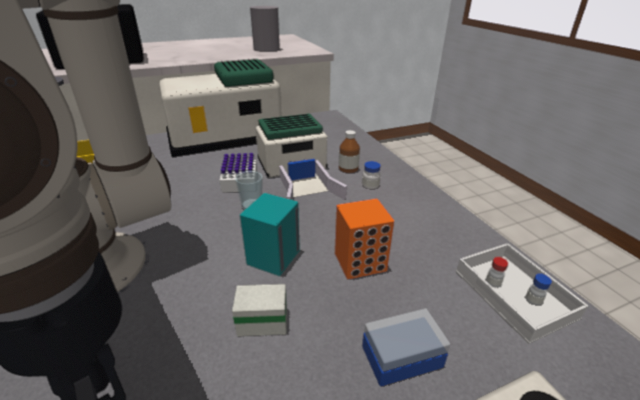

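View pics/top0.png

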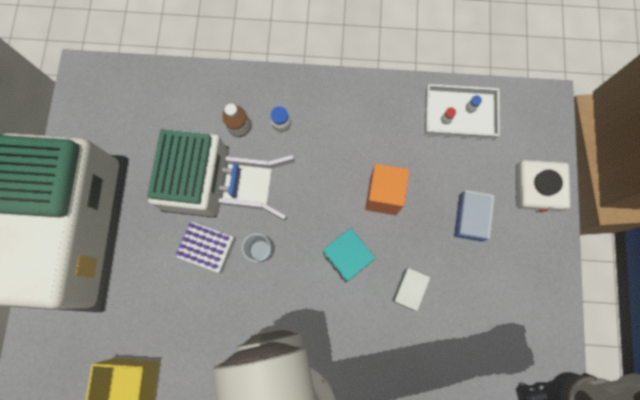

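```bash
sed -i '2i from scipy.spatial.transform import Rotation as Ro' h.py; sed -i "s/c=camera(n); /c=camera(n); c['rotation']=Ro.from_euler('xyz',c['rotation'],degrees=True).as_matrix(); /" h.py
python3 - <<'E'
from h import *
c=snap('top','t1.png')
im=c['img'][:,:,::-1]
cv2.imwrite('pics/t1d.png',cv2.resize(im[115:235,140:300],None,fx=5,fy=5,interpolation=cv2.INTER_CUBIC))
cv2.imwrite('pics/t1r.png',cv2.resize(im[145:235,350:430],None,fx=6,fy=6,interpolation=cv2.INTER_CUBIC))
s=snap('side','s1.png')
cv2.imwrite('pics/s1r.png',cv2.resize(s['img'][130:300,220:410,::-1],None,fx=4,fy=3.5,interpolation=cv2.INTER_CUBIC))
for u,v in((389,188),(230,185)): print(at(c,u,v,0),at(c,u,v,.14))
o=bot.get_obs(); print(proj(c,o['ee_pos']),proj(c,[0,0,0]))
E
```

```text
[ 0.59100827 -0.2283691   0.        ] [ 0.5575638  -0.21234451  0.14      ]
[0.57066851 0.21040504 0.        ] [0.53939051 0.179694   0.14      ]
(np.float64(538.9056774968673), np.float64(381.0725883996074)) (np.float64(288.92793244038353), np.float64(411.3171410147228))
```

View pics/t1d.png

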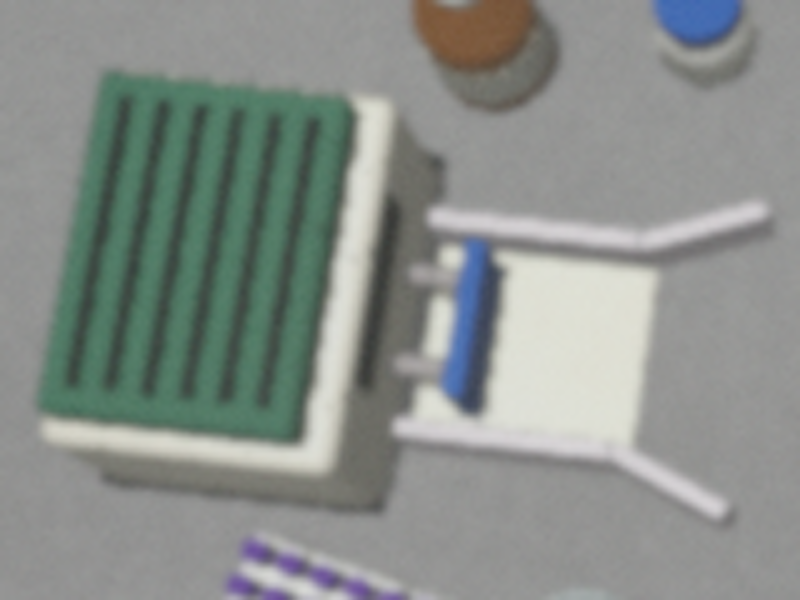

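View pics/t1r.png

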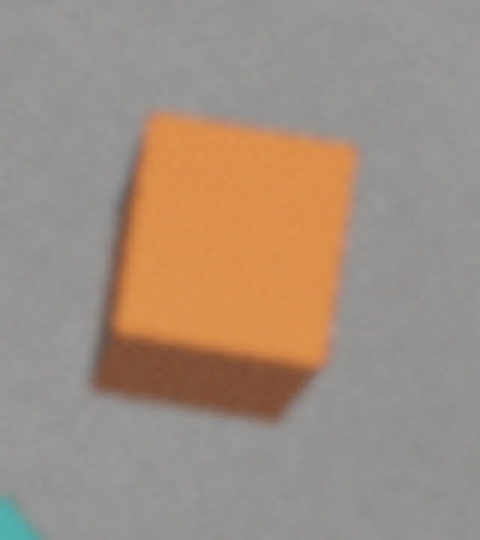

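View pics/s1r.png

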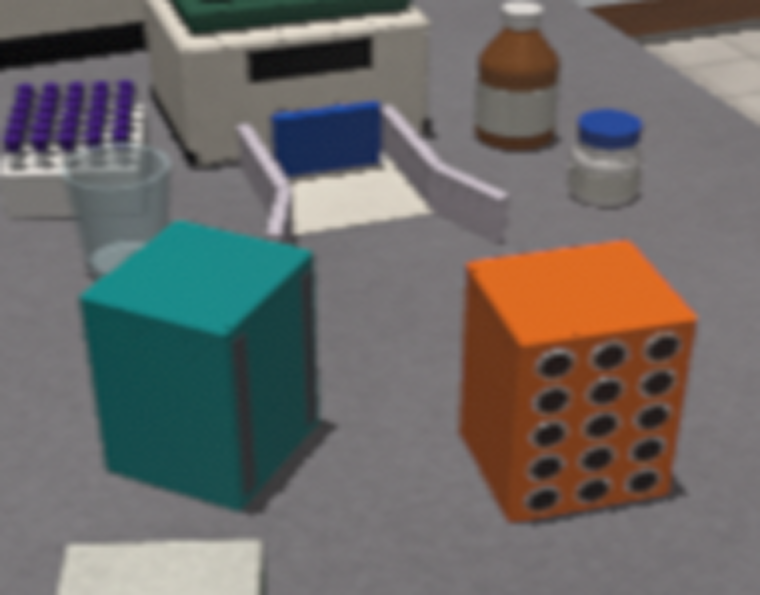

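```bash
python3 - <<'E'
from h import *
from scipy.optimize import least_squares as LS
c=camera('top'); c['rotation']=Ro.from_euler('xyz',c['rotation'],degrees=True).as_matrix()
cv=lambda L,f,ox,oy:[((x+.5)/f-.5+ox,(y+.5)/f-.5+oy) for x,y in L]
def fit(px,P,x0):
    def w(p): 
        a=np.radians(p[2]);R=np.array([[np.cos(a),-np.sin(a)],[np.sin(a),np.cos(a)]])
        return [np.r_[p[:2]+R@np.array(q[:2]),q[2]] for q in P]
    r=LS(lambda p:(np.array([proj(c,q) for q in w(p)])-px).ravel(),x0)
    print(r.x,np.round(r.fun.reshape(-1,2),1).tolist());return r.x
# rack own: x toward +y world => yaw ~90 ; corners top
px=cv([(150,113),(357,148),(326,366),(114,333),(95,388),(278,420)],6,350,145)
# right(+x world)= own -y
P=[(.044,-.048,.14),(-.044,-.048,.14),(-.044,.048,.14),(.044,.048,.14),(.044,.048,0),(-.044,.048,0)]
r=fit(np.array(px),P,[.55,-.21,90])
print([at(c,*q,z)[:2].round(4).tolist() for q,z in zip(px,[.14]*4+[0]*2)])
px=cv([(645,241),(620,451),(432,216),(396,428),(770,210),(728,514),(475,238),(450,402)],5,140,115)
P=[(.035,-.058,.045),(.035,.058,.045),(.150,-.058,.045),(.150,.058,.045),(-.032,-.084,.045),(-.032,.084,.045)]
d=fit(np.array(px[:6]),P,[.57,.1,90])
a=np.radians(d[2]);ex=np.array([np.cos(a),np.sin(a)]);ey=np.array([-ex[1],ex[0]])
v=r[:2]-d[:2];print('rack in dock',v@ex,v@ey, r[2]-d[2])
for u in cv([(490,250),(475,412),(485,240),(462,408)],5,140,115):
    w=at(c,*u,.065)[:2]-d[:2];print('carr',w@ex,w@ey)
for n,(u,v,z) in dict(tubes=(204,247,.07),bottle=(236,122,.0),beaker=(258,248,.0),jar=(281,122,0),tip=(474,216,.06),carton=(412,289,.07),turq=(350,254,.14)).items():
    w=at(c,u,v,z)[:2];print(n,w.round(3),((w-d[:2])@ex).round(3),((w-d[:2])@ey).round(3))
E
```

```text
[ 0.56771999 -0.21241017 84.04404756] [[-0.1, -0.7], [0.3, -0.8], [0.3, 0.2], [0.1, -0.3], [-1.0, 0.9], [0.4, 0.9]]
[[0.6181, -0.174], [0.6087, -0.2604], [0.5158, -0.2505], [0.5239, -0.1635], [0.5272, -0.1663], [0.5178, -0.2501]]
[5.68747891e-01 7.21409129e-02 8.72027927e+01] [[-0.3, 0.1], [-1.5, 0.0], [0.1, 0.4], [0.4, -0.2], [0.6, -0.2], [0.8, -0.1]]
rack in dock -0.2842622096601571 -0.012859728167849867 -3.1587451828693816
carr 0.11194290866734817 -0.038587103268331625
carr 0.10627321594801822 0.049104834569955416
carr 0.11541982719463963 -0.043725541580638655
carr 0.11334773199926534 0.04776769232280793
tubes [0.389 0.243] 0.162 0.187
bottle [0.755 0.213] 0.15 -0.179
beaker [0.403 0.117] 0.036 0.168
jar [0.763 0.086] 0.023 -0.194
tip [ 0.516 -0.445] -0.519 0.027
carton [ 0.319 -0.288] -0.372 0.232
turq [ 0.389 -0.125] -0.206 0.17
```

The two candidates are the orange block (side px 365,240; top px 388,188), which is orange with a 3x5 grid of holes facing the side camera, and the turquoise one (side px 270,235; top px 350,254). The enlarged crop confirms the orange block is the rack. Its holes face away from the dock, so tipping it along yaw ≈84° drops it towards the bay. The bay's yaw is ≈87°.

Call:
apply_moves(targets=[13.9,7.8,0,0,0,11.5,0.5,13.9,7.8,0,0,0,11.5,0.5,13.9,7.8,0,0,0,11.5,0.5,13.9,7.8,0,0,0,11.5,0.5,13.9,7.8,0,0,0,11.5,0.5])

```text
time: 1.65
ee_pos: [0.3608, -0.408, 0.2315]
tcp_rot: [180.0, 0.0, 58.2]
wrist_force: [-0.2, -0.5, -0.7]
opening: 0.0431
```

Call:
apply_moves(targets=[6.6,3.7,0,0,0,4.3,0.5,6.6,3.7,0,0,0,4.3,0.5,6.6,3.7,0,0,0,4.3,0.5,6.6,3.7,0,0,0,4.3,0.5,6.6,3.7,0,0,0,4.3,0.5])

```text
time: 2.15
ee_pos: [0.56, -0.2958, 0.2306]
tcp_rot: [-180.0, -0.0, 83.8]
wrist_force: [0.6, -1.0, 0.1]
opening: 0.0423
```

Call:
apply_moves(targets=[0,0,-1.2,0,0,0,0.5,0,0,-2.4,0,0,0,0.5,0,0,-3.7,0,0,0,0.5,0,0,-3.7,0,0,0,0.5])

```text
time: 2.55
ee_pos: [0.5548, -0.2967, 0.1143]
tcp_rot: [-179.5, -0.2, 83.7]
wrist_force: [0.0, 0.1, -0.5]
opening: 0.0426
```

```bash
python3 - <<'E'
from h import *
s=snap('side','s2.png');c=snap('top','t2.png');o=bot.get_obs();print(o['ee_pos'],o['wrist_force'])
a=s['img'][120:340,200:520,::-1];b=c['img'][130:260,320:480,::-1]
cv2.imwrite('pics/m2.png',np.hstack([cv2.resize(a,(480,330)),cv2.resize(b,(300,330))]))
E
```

```text
[ 0.55708437 -0.29808851  0.12091143] [0.17437452 0.65868961 0.78629082]
```

View pics/m2.png

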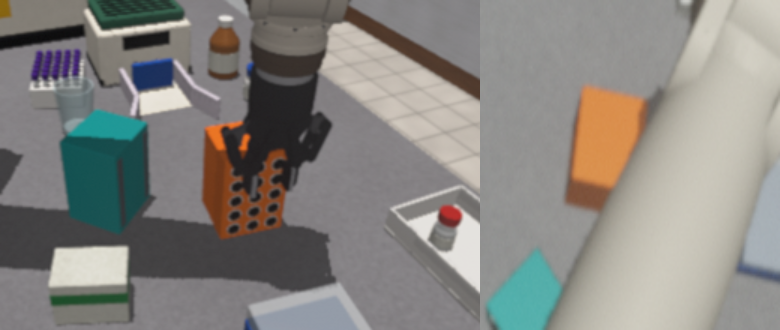

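The gripper is behind the holes side of the rack (m2 px 262,180), centred with about 25 mm of gap. I'll approach gently.

Call:
apply_moves(targets=[0.04,0.35,0,0,0,0,0.5,0.07,0.65,0,0,0,0,0.5,0.09,0.85,0,0,0,0,0.5,0.1,1.0,0,0,0,0,0.5,0.12,1.15,0,0,0,0,0.5])

```text
time: 3.15
ee_pos: [0.5612, -0.2636, 0.121]
tcp_rot: [179.9, 0.1, 83.7]
wrist_force: [-0.3, -2.8, 1.8]
opening: 0.0429
```

Call:
apply_moves(targets=[0.03,0.25,0.04,0,0,0,0.5,0.05,0.5,0.1,0,0,0,0.5,0.08,0.75,0.17,0,0,0,0.5,0.1,1.0,0.25,0,0,0,0.5,0.12,1.2,0.3,0,0,0,0.5])

```text
time: 3.65
ee_pos: [0.5647, -0.2269, 0.1297]
tcp_rot: [180.0, -0.0, 83.7]
wrist_force: [-0.7, -1.5, 1.7]
opening: 0.0427
```

```bash
python3 - <<'E'
from h import *
s=snap('side','s3.png');o=bot.get_obs();print(o['ee_pos'],o['wrist_force'])
a=s['img'][120:340,200:520,::-1]
cv2.imwrite('pics/m3.png',cv2.resize(a,(640,440)))
E
```

```text
[ 0.56477034 -0.22614402  0.12974691] [ 0.99884304 -0.38384566  0.14086981]
```

View pics/m3.png

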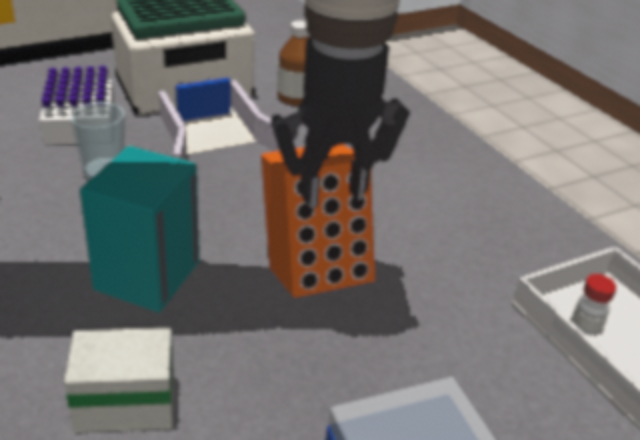

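It's tilting as intended (rack at px 320,220, leaning away). I'll continue past balance.

Call:
apply_moves(targets=[0.03,0.25,0.05,0,0,0,0.5,0.05,0.5,0.08,0,0,0,0.5,0.08,0.75,0.1,0,0,0,0.5,0.1,1.0,0.1,0,0,0,0.5,0.1,1.0,0.1,0,0,0,0.5])

```text
time: 4.2
ee_pos: [0.5675, -0.1966, 0.1321]
tcp_rot: [-180.0, -0.0, 83.7]
wrist_force: [-0.3, 0.5, -0.4]
opening: 0.0428
```

```bash
python3 - <<'E'
from h import *
s=snap('side','s4.png');o=bot.get_obs();print(o['ee_pos'],o['wrist_force'])
a=s['img'][120:340,200:520,::-1]
cv2.imwrite('pics/m4.png',cv2.resize(a,(640,440)))
E
```

```text
[ 0.56748615 -0.19706105  0.13207124] [-0.06462439 -0.93670563 -0.12301225]
```

View pics/m4.png

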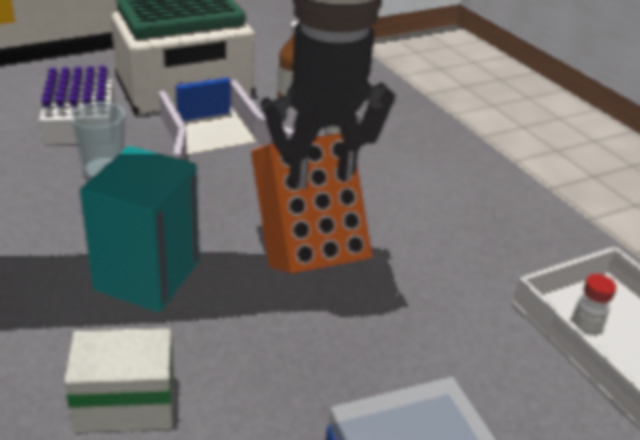

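Still tilting (px 315,205), nearly at balance. A little more.

Call:
apply_moves(targets=[0.03,0.25,0,0,0,0,0.5,0.05,0.5,0,0,0,0,0.5,0.06,0.6,0,0,0,0,0.5,0.06,0.6,0,0,0,0,0.5,0.06,0.6,0.2,0,0,0,0.5])

```text
time: 4.75
ee_pos: [0.5689, -0.1795, 0.1377]
tcp_rot: [-179.9, -0.0, 83.7]
wrist_force: [0.1, 0.0, -0.5]
opening: 0.0428
```

```bash
python3 - <<'E'
from h import *
s=snap('side','s5.png');o=bot.get_obs();print(o['ee_pos'],o['wrist_force'])
a=s['img'][120:340,200:520,::-1]
cv2.imwrite('pics/m5.png',cv2.resize(a,(640,440)))
E
```

```text
[ 0.56943048 -0.17979436  0.13942877] [-0.00624013  0.31853515  1.11828393]
```

View pics/m5.png

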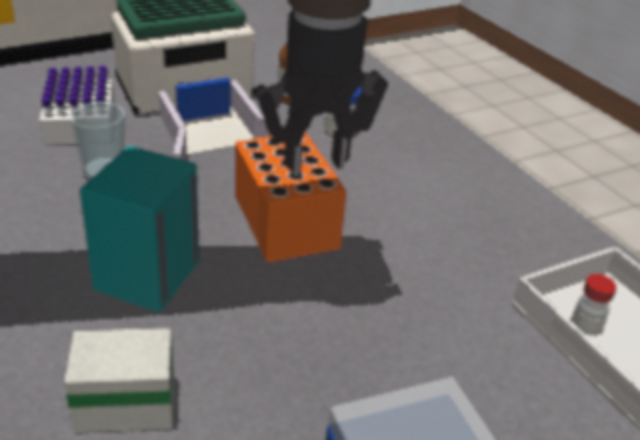

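The rack is down with holes up (px 290,195). I'll back off and measure it.

Call:
apply_moves(targets=[-0.15,-1.5,0.2,0,0,0,0.5,-0.3,-3.0,0.2,0,0,0,0.5,-0.35,-3.3,0.2,0,0,0,0.5,-0.35,-3.3,0.2,0,0,0,0.5])

```text
time: 5.2
ee_pos: [0.5584, -0.2804, 0.1443]
tcp_rot: [180.0, -0.0, 83.5]
wrist_force: [0.9, -0.0, 0.1]
opening: 0.0427
```

```bash
python3 - <<'E'
from h import *
s=snap('side','s6.png');c=snap('top','t6.png');o=bot.get_obs();print(o['ee_pos'],o['wrist_force'])
a=s['img'][140:280,240:410,::-1];b=c['img'][140:240,220:400,::-1]
cv2.imwrite('pics/s6z.png',cv2.resize(a,None,fx=4,fy=4,interpolation=cv2.INTER_CUBIC))
cv2.imwrite('pics/t6z.png',cv2.resize(b,None,fx=4,fy=4,interpolation=cv2.INTER_CUBIC))
E
```

```text
[ 0.55879962 -0.27831652  0.14434091] [0.3505972  0.96771138 0.42971498]
```

View pics/s6z.png

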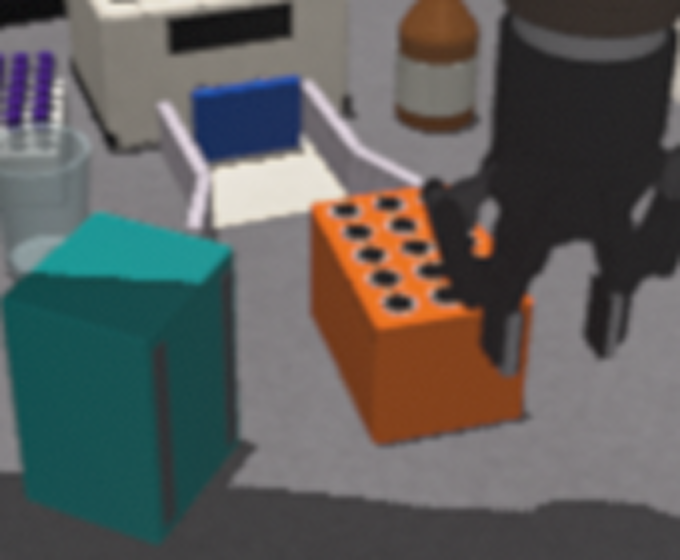

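View pics/t6z.png

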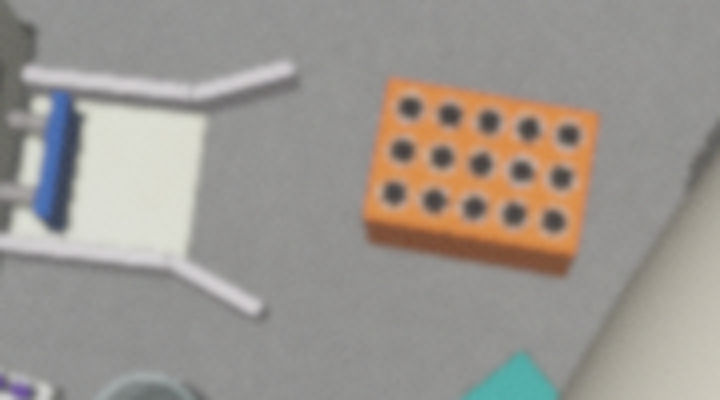

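```bash
cat >> h.py <<'E'
from scipy.optimize import least_squares as LS
def cv(L,f,ox,oy): return np.array([((x+.5)/f-.5+ox,(y+.5)/f-.5+oy) for x,y in L])
def fit(c,px,P,x0):
    def w(p):
        a=np.radians(p[2]);R=np.array([[np.cos(a),-np.sin(a)],[np.sin(a),np.cos(a)]])
        return [np.r_[p[:2]+R@np.array(q[:2]),q[2]] for q in P]
    r=LS(lambda p:(np.array([proj(c,q) for q in w(p)])-px).ravel(),x0)
    print(r.x.round(4),np.round(r.fun.reshape(-1,2),1).tolist());return r.x
def rel(d,p):
    a=np.radians(d[2]);ex=np.array([np.cos(a),np.sin(a)]);v=np.array(p[:2])-d[:2];return v@ex,v@np.array([-ex[1],ex[0]])
RP=[(.14,-.048,.088),(0,-.048,.088),(0,.048,.088),(.14,.048,.088),(.14,.048,0),(0,.048,0)]
DP=[(.035,-.058,.045),(.035,.058,.045),(-.032,-.084,.045),(-.032,.084,.045),(.15,-.058,.045)]
E
python3 - <<'E'
from h import *
c=snap('top','t7.png')
r=fit(c,cv([(388,79),(600,113),(580,255),(364,218),(370,243),(569,276)],4,220,140),RP,[.57,-.17,84])
d=fit(c,cv([(196,95),(175,261),(294,69),(261,311),(27,73)],4,220,140),DP,[.57,.07,87])
print(rel(d,r),r[2]-d[2]);print(rel(d,[.5588,-.2783]))
E
```

```text
[ 0.5741 -0.1619 84.288 ] [[0.2, -0.6], [0.3, -0.5], [-0.2, -0.3], [-0.1, 0.1], [-0.5, 0.7], [0.2, 0.7]]
[5.68200e-01 7.23000e-02 8.69849e+01] [[-0.3, -0.4], [-1.4, 0.1], [1.1, -0.2], [0.9, 0.2], [-0.3, 0.3]]
(np.float64(-0.2335664022971341), np.float64(-0.018202245652822358)) -2.6969279367893932
(np.float64(-0.35061034109990497), np.float64(-0.009021597234060026))
```

Call:
apply_moves(targets=[0.1,0.7,-1.2,0,0,0.13,0.7,0.2,1.4,-2.4,0,0,0.13,0.7,0.3,2.1,-3.2,0,0,0.13,0.7,0.4,2.6,-3.48,0,0,0.13,0.7,0.4,2.85,-3.48,0,0,0.13,0.7])

```text
time: 5.85
ee_pos: [0.5707, -0.1909, 0.0393]
tcp_rot: [-179.9, -0.0, 84.6]
wrist_force: [-0.6, 0.4, 0.4]
opening: 0.0597
```

```bash
cat >> h.py <<'E'
D=np.array([.5683,.0722,87.05])
def tgt(x,y,h,k=.011):
    "TCP for rear-centre pose (x,y,heading) in dock frame"
    a=np.radians(D[2]);ex=np.array([np.cos(a),np.sin(a)]);ey=np.array([-ex[1],ex[0]])
    b=a+np.radians(h);return np.r_[D[:2]+ex*x+ey*y-k*np.array([np.cos(b),np.sin(b)]),D[2]+h]
E
python3 - <<'E'
from h import *
o=bot.get_obs();print(o['ee_pos'].round(4),o['tcp_rot'].round(2),o['wrist_force'].round(1),o['opening'])
x,y,h=-.2335,-.0182,-2.7
p0=np.r_[o['ee_pos'][:2],o['tcp_rot'][2]]
def show(x,y,h,):
    t=tgt(x,y,h)-p0;print(round(x,3),round(y,4),round(h,1),(t[:2]/.03).round(2),round(t[2]/6,2))
show(x,y,h)
for i in range(10):
    dh=13.7/10;x+=.008*np.cos(np.radians(h+dh/2));y+=.008*np.sin(np.radians(h+dh/2));h+=dh;show(x,y,h)
E
```

```text
[ 0.5707 -0.1909  0.0393] [-1.7991e+02 -3.0000e-02  8.4570e+01] [-0.6  0.4  0.4] 0.059673066550984255
-0.234 -0.0182 -2.7 [0.09 0.6 ] -0.04
-0.226 -0.0185 -1.3 [0.12 0.87] 0.19
-0.218 -0.0186 0.0 [0.15 1.13] 0.42
-0.21 -0.0185 1.4 [0.17 1.4 ] 0.65
-0.202 -0.0182 2.8 [0.18 1.66] 0.88
-0.194 -0.0177 4.1 [0.19 1.93] 1.1
-0.186 -0.017 5.5 [0.19 2.2 ] 1.33
-0.178 -0.0162 6.9 [0.18 2.46] 1.56
-0.17 -0.0151 8.3 [0.17 2.73] 1.79
-0.162 -0.0139 9.6 [0.15 3.  ] 2.02
-0.154 -0.0124 11.0 [0.12 3.26] 2.25
```

Call:
apply_moves(targets=[0.05,0.35,0,0,0,-0.04,0.7,0.09,0.55,0,0,0,-0.04,0.7,0.12,0.87,0,0,0,0.19,0.7,0.15,1.13,0,0,0,0.42,0.7,0.17,1.4,0,0,0,0.65,0.7])

```text
time: 6.35
ee_pos: [0.5765, -0.1514, 0.0408]
tcp_rot: [179.9, 0.1, 88.4]
wrist_force: [0.4, -5.2, 4.5]
opening: 0.0597
```

```bash
python3 - <<'E'
from h import *
c=snap('top','t8.png');o=bot.get_obs();print(o['ee_pos'].round(4),o['tcp_rot'].round(2),o['wrist_force'].round(1))
cv2.imwrite('pics/t8z.png',cv2.resize(c['img'][140:240,220:400,::-1],None,fx=4,fy=4,interpolation=cv2.INTER_CUBIC))
E
```

```text
[ 0.5765 -0.1502  0.0407] [1.7992e+02 1.0000e-02 8.8550e+01] [-0.2 -0.8  4.9]
```

View pics/t8z.png

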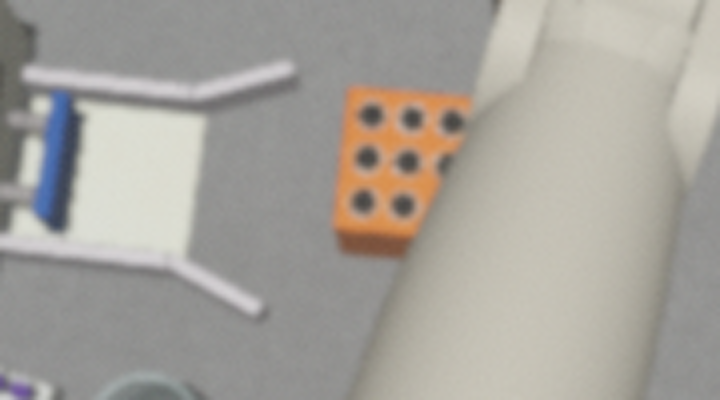

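The rack turns with the pusher (front edge at px 349,87–334,232). Continuing the arc.

Call:
apply_moves(targets=[0.01,0.26,0,0,0,0.23,0.7,0.02,0.53,0,0,0,0.45,0.7,0.02,0.8,0,0,0,0.68,0.7,0.01,1.06,0,0,0,0.91,0.7,0.0,1.33,0,0,0,1.14,0.7])

```text
time: 6.9
ee_pos: [0.5765, -0.1115, 0.0407]
tcp_rot: [179.9, 0.1, 95.2]
wrist_force: [1.0, -4.9, 5.4]
opening: 0.0596
```

```bash
python3 - <<'E'
from h import *
c=snap('top','t9.png');o=bot.get_obs();print(o['ee_pos'].round(4),o['tcp_rot'].round(2),o['wrist_force'].round(1))
cv2.imwrite('pics/t9z.png',cv2.resize(c['img'][140:240,220:400,::-1],None,fx=4,fy=4,interpolation=cv2.INTER_CUBIC))
E
```

```text
[ 0.5764 -0.1104  0.0407] [1.7992e+02 2.0000e-02 9.5350e+01] [ 1.  -0.4  5.9]
```

View pics/t9z.png

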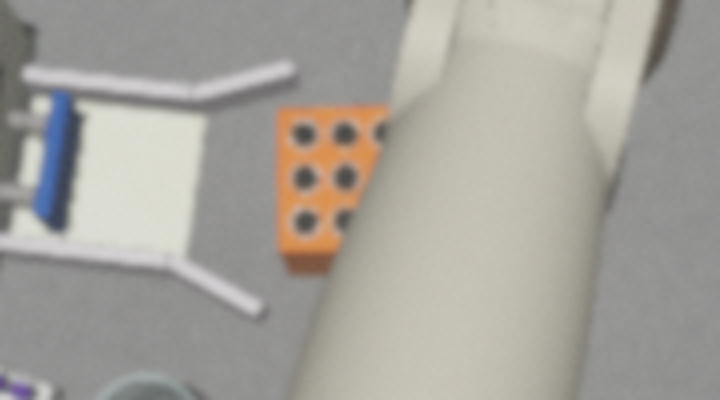

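```bash
python3 - <<'E'
from h import *
c=camera('top');c['rotation']=Ro.from_euler('xyz',c['rotation'],degrees=True).as_matrix()
r=fit(c,cv([(277,108),(279,252),(287,272)],4,220,140),[RP[0],RP[3],RP[4]],[.57,-.1,95])
print(rel(D,r),r[2]-D[2]);
o=bot.get_obs();print(o['time'],o['wrist_force'].round(1))
x,y=rel(D,r);h=o['tcp_rot'][2]-D[2]
print('tool',rel(D,o['ee_pos']),h)
p0=tgt(x,y,h)
for i in range(10):
    dh=-(h)/(10-i);x+=.008*np.cos(np.radians(h+dh/2));y+=.008*np.sin(np.radians(h+dh/2));h+=dh
    t=tgt(x,y,h)-p0;print(round(x,3),round(y,4),round(h,1),(t[:2]/.03).round(2),round(t[2]/6,2))
E
```

```text
[ 0.5762 -0.0998 95.1894] [[-0.0, -0.6], [-0.2, -0.4], [0.2, 1.0]]
(np.float64(-0.17140887186378273), np.float64(-0.01679172298481632)) 8.139423273681615
7.0 [1.  1.6 6. ]
tool (np.float64(-0.1819849850791547), np.float64(-0.01736519917182244)) 8.2276646626283
-0.163 -0.0157 7.4 [-0.03  0.27] -0.14
-0.156 -0.0147 6.6 [-0.05  0.53] -0.27
-0.148 -0.0139 5.8 [-0.07  0.8 ] -0.41
-0.14 -0.0131 4.9 [-0.09  1.06] -0.55
-0.132 -0.0125 4.1 [-0.1   1.33] -0.69
-0.124 -0.012 3.3 [-0.11  1.6 ] -0.82
-0.116 -0.0116 2.5 [-0.11  1.86] -0.96
-0.108 -0.0113 1.6 [-0.12  2.13] -1.1
-0.1 -0.0111 0.8 [-0.11  2.4 ] -1.23
-0.092 -0.0111 0.0 [-0.11  2.66] -1.37
```

Call:
apply_moves(targets=[-0.02,0.27,0.05,0,0,0,0.7,-0.05,0.53,0.05,0,0,0,0.7,-0.07,0.8,0.05,0,0,0,0.7,-0.1,1.06,0.05,0,0,0,0.7,-0.12,1.33,0.05,0,0,0,0.7])

```text
time: 7.5
ee_pos: [0.5721, -0.0706, 0.0412]
tcp_rot: [-180.0, -0.0, 95.2]
wrist_force: [-0.4, -2.3, -0.3]
opening: 0.0597
```

```bash
python3 - <<'E'
from h import *
c=snap('top','t10.png');o=bot.get_obs();print(o['ee_pos'].round(4),o['tcp_rot'].round(2),o['wrist_force'].round(1))
print(rel(D,o['ee_pos']))
cv2.imwrite('pics/t10z.png',cv2.resize(c['img'][140:240,200:380,::-1],None,fx=4,fy=4,interpolation=cv2.INTER_CUBIC))
E
```

```text
[ 0.572  -0.0695  0.0412] [-1.7997e+02 -6.0000e-02  9.5220e+01] [ 0.2  1.7 -0.8]
(np.float64(-0.14132354806709266), np.float64(-0.010954500624290285))
```

View pics/t10z.png

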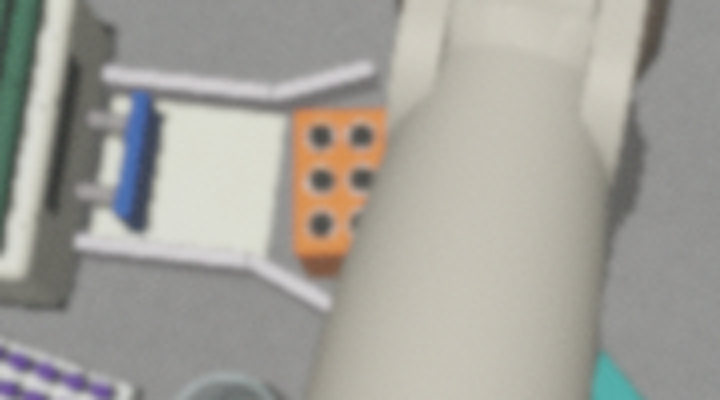

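The front edge is entering the mouth (px 295,110–297,255), slightly towards the lower rail. I'll straighten it while pushing.

```bash
python3 - <<'E'
from h import *
x,y,h=-.1305,-.0094,8.2
p0=tgt(x,y,h)
for i in range(8):
    dh=-(h)/(8-i);x+=.008*np.cos(np.radians(h+dh/2));y+=.008*np.sin(np.radians(h+dh/2));h+=dh
    t=tgt(x,y,h)-p0;print(round(x,3),round(y,4),round(h,1),(t[:2]/.03).round(2),round(t[2]/6,2))
E
```

```text
-0.123 -0.0083 7.2 [-0.03  0.27] -0.17
-0.115 -0.0074 6.1 [-0.05  0.53] -0.34
-0.107 -0.0066 5.1 [-0.07  0.8 ] -0.51
-0.099 -0.006 4.1 [-0.09  1.06] -0.68
-0.091 -0.0055 3.1 [-0.1   1.33] -0.85
-0.083 -0.0051 2.0 [-0.1  1.6] -1.03
-0.075 -0.0049 1.0 [-0.1   1.86] -1.2
-0.067 -0.0048 0.0 [-0.1   2.13] -1.37
```

Call:
apply_moves(targets=[-0.03,0.27,0,0,0,-0.17,0.7,-0.05,0.53,0,0,0,-0.34,0.7,-0.07,0.8,0,0,0,-0.51,0.7,-0.09,1.06,0,0,0,-0.68,0.7,-0.1,1.33,0,0,0,-0.85,0.7])

```text
time: 8.05
ee_pos: [0.569, -0.0311, 0.0412]
tcp_rot: [-180.0, 0.0, 90.0]
wrist_force: [-0.4, -3.0, 0.6]
opening: 0.0596
```

```bash
python3 - <<'E'
from h import *
c=snap('top','t11.png');o=bot.get_obs();print(o['ee_pos'].round(4),o['tcp_rot'].round(2),o['wrist_force'].round(1))
print(rel(D,o['ee_pos']))
cv2.imwrite('pics/t11z.png',cv2.resize(c['img'][140:240,200:380,::-1],None,fx=4,fy=4,interpolation=cv2.INTER_CUBIC))
E
```

```text
[ 0.569  -0.03    0.0412] [-1.7997e+02 -4.0000e-02  9.0020e+01] [-0.   0.1  0.4]
(np.float64(-0.10198730804544286), np.float64(-0.005958784065118665))
```

View pics/t11z.png

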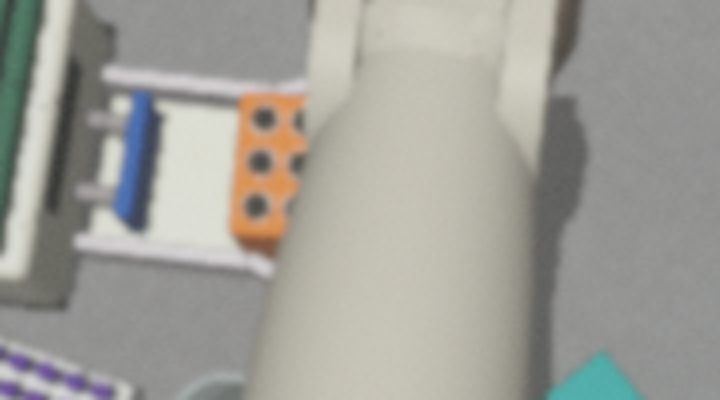

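Inside the rails (front edge px 240,93–232,237), clear of both. I'll finish straightening.

Call:
apply_moves(targets=[-0.01,0.27,0,0,0,-0.17,0.7,-0.02,0.53,0,0,0,-0.34,0.7,-0.02,0.8,0,0,0,-0.5,0.7,-0.02,1.06,0,0,0,-0.5,0.7,-0.01,1.33,0,0,0,-0.5,0.7])

```text
time: 8.6
ee_pos: [0.5689, 0.0088, 0.0412]
tcp_rot: [-180.0, 0.0, 87.1]
wrist_force: [-0.2, -1.7, -0.4]
opening: 0.0599
```

```bash
python3 - <<'E'
from h import *
c=snap('top','t12.png');o=bot.get_obs();print(o['ee_pos'].round(4),o['tcp_rot'].round(2),o['wrist_force'].round(1))
print(rel(D,o['ee_pos']))
cv2.imwrite('pics/t12z.png',cv2.resize(c['img'][140:240,200:380,::-1],None,fx=4,fy=4,interpolation=cv2.INTER_CUBIC))
E
```

```text
[0.5689 0.01   0.0412] [-1.7998e+02 -4.0000e-02  8.7150e+01] [ 0.1  0.  -1.2]
(np.float64(-0.062132175682594715), np.float64(-0.0038224427817646336))
```

View pics/t12z.png

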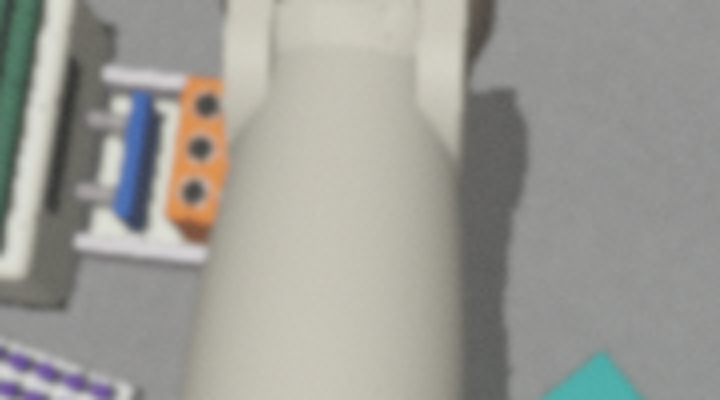

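Straight in the channel (front edge px 184,80–168,215). I'll push on slowly.

Call:
apply_moves(targets=[0.01,0.2,0,0,0,0,0.7,0.01,0.4,0,0,0,0,0.7,0.02,0.6,0,0,0,0,0.7,0.03,0.8,0,0,0,0,0.7,0.04,1.0,0,0,0,0,0.7])

```text
time: 9.15
ee_pos: [0.5702, 0.0384, 0.0414]
tcp_rot: [180.0, 0.1, 87.1]
wrist_force: [-0.4, -7.4, 1.2]
opening: 0.0601
```

Call:
apply_moves(targets=[0.01,0.1,0,0,0,0,0.7,0.01,0.2,0,0,0,0,0.7,0.02,0.3,0,0,0,0,0.7])

```text
time: 9.45
ee_pos: [0.5706, 0.0471, 0.0414]
tcp_rot: [-180.0, 0.1, 87.1]
wrist_force: [-1.7, -7.2, -0.4]
opening: 0.0598
```

```bash
python3 - <<'E'
from h import *
s=snap('side','s13.png');c=snap('top','t13.png');o=bot.get_obs();print(o['ee_pos'].round(4),o['tcp_rot'].round(2),o['wrist_force'].round(1))
print(rel(D,o['ee_pos']))
a=cv2.resize(c['img'][140:220,200:300,::-1],(400,320));b=cv2.resize(s['img'][130:210,240:340,::-1],(400,320))
cv2.imwrite('pics/t13z.png',np.hstack([a,b]))
E
```

```text
[0.5706 0.0475 0.0413] [-1.7998e+02  4.0000e-02  8.7080e+01] [-1.1 -4.1 -0.6]
(np.float64(-0.024571318396101702), np.float64(-0.00360721646801433))
```

View pics/t13z.png

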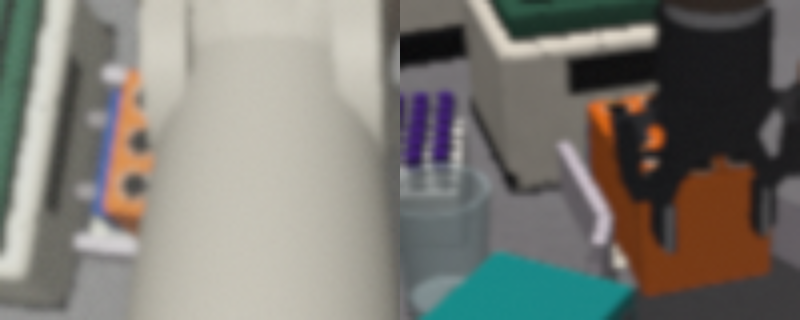

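Carriage is moving at about 7 N, with roughly 13 mm left.

Call:
apply_moves(targets=[0.0,0.08,0,0,0,0,0.7,0.01,0.16,0,0,0,0,0.7,0.01,0.24,0,0,0,0,0.7,0.02,0.3,0,0,0,0,0.7])

```text
time: 9.95
ee_pos: [0.5711, 0.0561, 0.0413]
tcp_rot: [-180.0, 0.1, 87.1]
wrist_force: [-2.4, -6.5, 1.5]
opening: 0.0596
```

Call:
apply_moves(targets=[0.0,0.03,0,0,0,0,0.7,0.0,0.05,0,0,0,0,0.7])

```text
time: 10.15
ee_pos: [0.5712, 0.0576, 0.0413]
tcp_rot: [-180.0, 0.1, 87.1]
wrist_force: [-1.3, -6.4, 0.4]
opening: 0.0599
```

Call:
apply_moves(targets=[0.0,0.03,0,0,0,0,0.7,0.0,0.06,0,0,0,0,0.7])

```text
time: 10.35
ee_pos: [0.5712, 0.0593, 0.0414]
tcp_rot: [-180.0, 0.1, 87.1]
wrist_force: [-1.1, -6.1, 0.7]
opening: 0.0596
```

Call:
apply_moves(targets=[0.0,0.03,0,0,0,0,0.7,0.0,0.05,0,0,0,0,0.7])

```text
time: 10.55
ee_pos: [0.5713, 0.0609, 0.0413]
tcp_rot: [-180.0, 0.1, 87.1]
wrist_force: [-0.8, -6.7, -0.6]
opening: 0.0597
```

Call:
apply_moves(targets=[0.0,0.03,0,0,0,0,0.7,0.0,0.03,0,0,0,0,0.7])

```text
time: 10.75
ee_pos: [0.5714, 0.0619, 0.0414]
tcp_rot: [-180.0, 0.0, 87.1]
wrist_force: [-0.2, -5.4, -0.9]
opening: 0.0598
```

Call:
apply_moves(targets=[0.0,0.03,0,0,0,0,0.7,0.0,0.03,0,0,0,0,0.7])

```text
time: 10.95
ee_pos: [0.5713, 0.0623, 0.0414]
tcp_rot: [-180.0, 0.1, 87.0]
wrist_force: [-1.2, -7.9, 0.5]
opening: 0.0601
```

Call:
apply_moves(targets=[0.0,0.03,0,0,0,0,0.7])

```text
time: 11.05
ee_pos: [0.5713, 0.0624, 0.0415]
tcp_rot: [180.0, 0.2, 87.0]
wrist_force: [-1.4, -16.6, 1.7]
opening: 0.0601
```

```bash
python3 - <<'E'
from h import *
o=bot.get_obs();print(o['ee_pos'].round(4),o['wrist_force'].round(1))
E
```

```text
[0.5713 0.0624 0.0415] [ -1.4 -16.6   1.7]
```

Against the stop at 16.6 N (it no longer advances). I'll ease back slightly and hold.

Call:
apply_moves(targets=[0.0,-0.01,0,0,0,0,0.7])

```text
time: 11.15
ee_pos: [0.5713, 0.0623, 0.0414]
tcp_rot: [180.0, 0.2, 87.0]
wrist_force: [-1.6, -9.3, 1.4]
opening: 0.0598
```

Call:
apply_moves(targets=[0.0,0.006,0,0,0,0,0.7])

```text
time: 11.25
ee_pos: [0.5714, 0.0623, 0.0415]
tcp_rot: [180.0, 0.2, 87.0]
wrist_force: [-0.1, -12.9, 0.9]
opening: 0.0599
```

Call:
apply_moves(targets=[0.0,0.0,0,0,0,0,0.7])

```text
time: 11.35
ee_pos: [0.5714, 0.0623, 0.0415]
tcp_rot: [180.0, 0.2, 87.0]
wrist_force: [-1.1, -12.6, 1.0]
opening: 0.0596
```

Call:
apply_moves(targets=[0.0,0.001,0,0,0,0,0.7,0.0,0.001,0,0,0,0,0.7])

```text
time: 11.55
ee_pos: [0.5714, 0.0623, 0.0415]
tcp_rot: [180.0, 0.2, 87.0]
wrist_force: [-0.8, -13.2, 0.9]
opening: 0.0598
```

Call:
apply_moves(targets=[0.0,0.0,0,0,0,0,0.7,0.0,0.0,0,0,0,0,0.7])

```text
time: 11.75
ee_pos: [0.5714, 0.0623, 0.0415]
tcp_rot: [180.0, 0.2, 87.0]
wrist_force: [0.2, -12.5, 1.9]
opening: 0.0598
```

Call:
apply_moves(targets=[0.0,0.0,0,0,0,0,0.7,0.0,0.0,0,0,0,0,0.7])

```text
time: 11.95
ee_pos: [0.5713, 0.0623, 0.0415]
tcp_rot: [180.0, 0.2, 87.0]
wrist_force: [0.6, -11.6, 0.9]
opening: 0.0599
```

Held about 0.7 s at ~12.5 N. I'll back straight off, then rise and verify.

Call:
apply_moves(targets=[-0.01,-0.2,0,0,0,0,0.7,-0.05,-1.0,0,0,0,0,0.7,-0.1,-2.0,0,0,0,0,0.7,-0.12,-2.5,1.2,0,0,0,0.7,-0.15,-3.0,2.7,0,0,0,0.7])

```text
time: 12.45
ee_pos: [0.5655, -0.0266, 0.1214]
tcp_rot: [-179.8, -0.1, 87.1]
wrist_force: [1.6, 0.0, 1.5]
opening: 0.0596
```

Call:
apply_moves(targets=[0,-1.6,1.0,0,0,0,0.7,0,-3.2,1.0,0,0,0,0.7,0,-4.8,1.0,0,0,0,0.7,0,-4.8,1.0,0,0,0,0.7])

```text
time: 12.85
ee_pos: [0.5668, -0.1747, 0.1525]
tcp_rot: [179.9, 0.0, 86.8]
wrist_force: [-0.4, 0.6, 0.1]
opening: 0.0597
```

```bash
python3 - <<'E'
from h import *
s=snap('side','s14.png');c=snap('top','t14.png');o=bot.get_obs();print(o['time'],o['ee_pos'].round(4),o['wrist_force'].round(1))
cv2.imwrite('pics/t14z.png',cv2.resize(c['img'][120:240,170:330,::-1],None,fx=5,fy=5,interpolation=cv2.INTER_CUBIC))
cv2.imwrite('pics/s14z.png',cv2.resize(s['img'][100:220,220:380,::-1],None,fx=5,fy=5,interpolation=cv2.INTER_CUBIC))
E
```

```text
12.95 [ 0.5668 -0.171   0.1522] [ 0.8 -0.5  0.1]
```

View pics/t14z.png

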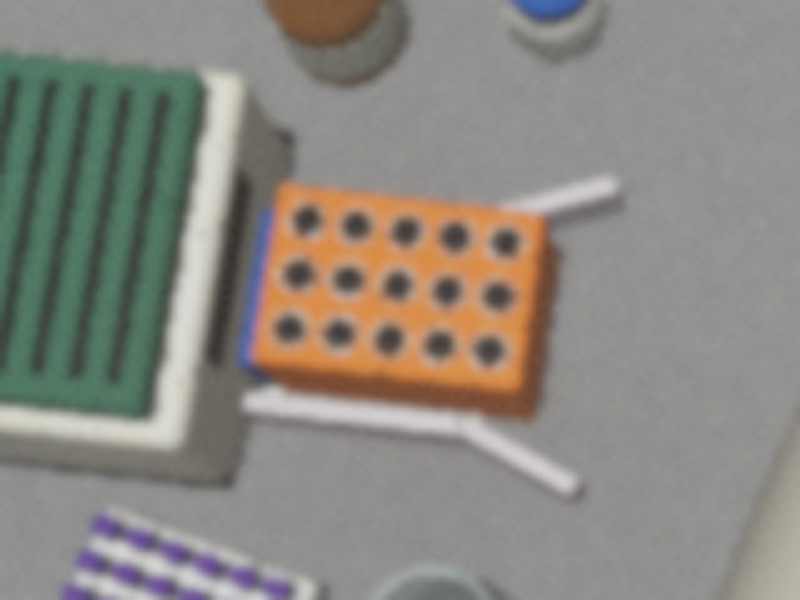

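View pics/s14z.png

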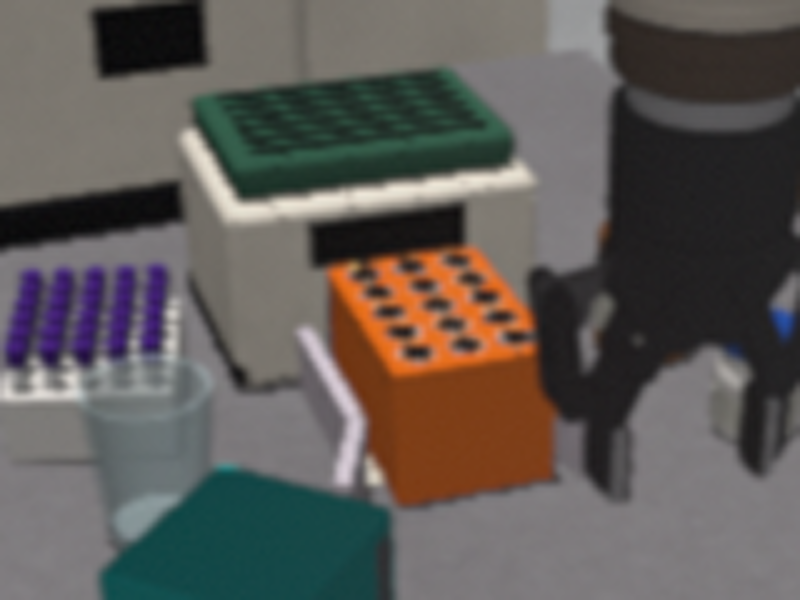

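```bash
python3 - <<'E'
from h import *
c=snap('top','t15.png')
r=fit(c,cv([(281,183),(550,214),(518,390),(253,365),(535,416),(558,245)],5,170,120),RP[:4]+[RP[5],(0,-.048,0)],[.57,.07,87])
d=fit(c,cv([(462,423),(616,186),(574,487)],5,170,120),[DP[1],DP[2],DP[3]],[.57,.07,87])
print(rel(D,r),r[2]-D[2],rel(d,r),r[2]-d[2])
w=rel(D,at(c,*cv([(248,285)],5,170,120)[0],.065));print('plate back',w)
a=cv2.imread('pics/t1.png').astype(int);b=c['img'][:,:,::-1].astype(int)
m=(abs(a-b).max(2)>40).astype(np.uint8)*255;cv2.imwrite('pics/diff.png',m)
E
```

```text
[5.74400e-01 7.35000e-02 8.79563e+01] [[-0.5, -0.1], [-1.1, -1.1], [0.8, -0.4], [-0.3, -0.8], [0.8, 1.0], [0.4, 1.5]]
[5.69100e-01 7.49000e-02 8.71235e+01] [[-0.9, 0.4], [0.4, -0.6], [0.5, 0.1]]
(np.float64(0.001633194843656107), np.float64(-0.006053903687308011)) 0.9062527191863978 (np.float64(-0.001101597883009726), np.float64(-0.005351881472254782)) 0.8327294732763875
plate back (np.float64(0.15502936811069046), np.float64(-0.0006389384369720226))
```

View pics/diff.png

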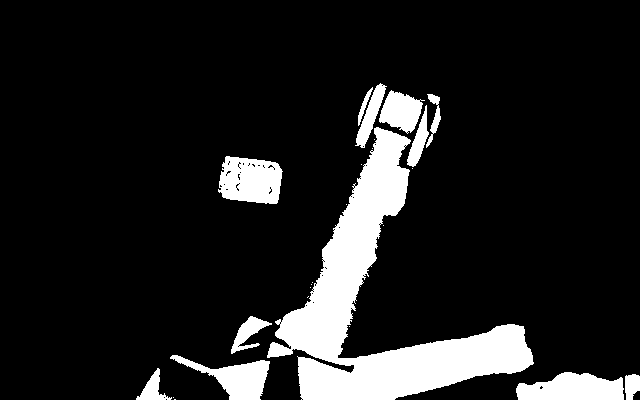

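```bash
python3 -c "
from workcell import bot
print(bot.job_done(),bot.get_obs()['time'])"
```

```text
the job is handed in; nothing more can be done
the job is handed in; nothing more can be done
```

I tipped the orange rack over so it landed holes up, then slid it along the bench into the bay until it stopped. I held it there for about 0.7 s and handed the job in after about 13 s of the 72 s allowed.

- **Steering:** the rack fell about 18 mm and 3° off the bay's centre line. I steered it in from behind with two open fingers, a slight curve rather than a dead-straight slide.
- **Push force:** the wrist force was 11.6–13.2 N at the readings during the hold. It peaked briefly at 16.6 N when the stop was found and dipped to 9.3 N while I eased off. I saw nothing near 25 N, but forces were only read at the end of each move.
- **Fully home:** at the last step the force rose from 8 to 16.6 N with almost no further advance. Two camera fits put the rack's rear end at +1.6 mm and −1.1 mm from the home position, within the camera's accuracy. I could not read the carriage travel itself, so "home" rests on these two checks.
- **Alignment:** the rack sits about 6 mm to the right of the centre line and 0.9° askew by the last fit. Allowing for camera error, that is about the limit of the 5 mm clearance, so it is probably touching the right rail.
- **Bystanders:** comparing pictures from before and after shows no change at any other object in view. The arm hid part of the second picture. The gripper was clear of everything at hand-in.

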